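# Sweep the loose vials into the vial bay

### The job

Sweep the three vials with red, blue and yellow caps across the desk into the open-fronted blue bay, so that all three stand upright, wholly inside its walls. Only push them gently with the fingers, sliding upright on the desk: do not pinch, lift or topple them, and do not jam them hard against a wall. Leave the white-capped vial and everything else on the desk where it is.

Things in the scene. Friction and masses are not known exactly. Their poses are not given: they have to be found in the camera images.
- red_vial: glass medicine vial, upright 22 mm wide white round bottle, 47 mm tall (body up to 38 mm, then cap), about 30 g, red cap and red band; to be swept into the bay; origin at the centre of its underside, z up. Starts in a loose row of four, about 64 mm apart, 115 to 155 mm in front of the bay's mouth, in any of the places
- blue_vial: glass medicine vial, upright 22 mm wide white round bottle, 47 mm tall (body up to 38 mm, then cap), about 30 g, blue cap and blue band; to be swept into the bay; origin at the centre of its underside, z up. Starts in a loose row of four, about 64 mm apart, 115 to 155 mm in front of the bay's mouth, in any of the places
- yellow_vial: glass medicine vial, upright 22 mm wide white round bottle, 47 mm tall (body up to 38 mm, then cap), about 30 g, yellow cap and yellow band; to be swept into the bay; origin at the centre of its underside, z up. Starts in a loose row of four, about 64 mm apart, 115 to 155 mm in front of the bay's mouth, in any of the places
- white_vial: glass medicine vial, upright 22 mm wide white round bottle, 47 mm tall (body up to 38 mm, then cap), about 30 g, white-grey cap and pale grey band; origin at the centre of its underside, z up. Starts in a loose row of four, about 64 mm apart, 115 to 155 mm in front of the bay's mouth, in any of the places; it stays where it stands
- vial_bay: blue U-shaped plastic bay fixed to the desk, open in front, no step (grey inlay flush with the desk). Walls 25 mm high, 6 mm thick; inside 150 mm wide (walls at y = -75 and +75 mm), 85 mm deep. Origin on the desk at the middle of its mouth; +x points into the bay, y along the mouth, z up. In front of x = 0 the side walls flare out, to x = -23, y = +-87 mm. Vials start near x = -135 mm
- keys: bunch of keys, 110 x 121 x 8 mm, lying to the left of the vials; leave it
- pen: white pen with red ends, 145 mm long, 9 mm high, lying near the front edge; leave it
- blister: blister strip, 42 x 95 x 5 mm, lying near the front edge; leave it
- highlighter: yellow and dark blue highlighter, 118 x 17 x 18 mm, lying to the right of the bay; leave it
Mind the look-alikes: they are no part of the job. Leave any orange look-alike of the blue_vial alone.

How it is judged (in metres and radians):
At the end, for the whole second after the job is handed in: The red-, blue- and yellow-capped vials all stand upright (within 0.15 rad) and still on the desk inside the bay: centres at least 9 mm past the line of its mouth and within 68 mm of its middle line. The white-capped vial stands upright within 15 mm of where it was (x of red_vial in the frame of vial_bay between 0.009 and 0.08 m and y of red_vial in the frame of vial_bay between -0.068 and 0.068 m and angle between each of red_vial, blue_vial, yellow_vial, white_vial's own z axis and vertical below 0.15 rad and height (world z) of each of red_vial, blue_vial, yellow_vial below 0.006 m and linear speed of each of red_vial, blue_vial, yellow_vial below 0.02 m/s and x of blue_vial in the frame of vial_bay between 0.009 and 0.08 m and y of blue_vial in the frame of vial_bay between -0.068 and 0.068 m and x of yellow_vial in the frame of vial_bay between 0.009 and 0.08 m and y of yellow_vial in the frame of vial_bay between -0.068 and 0.068 m and distance of white_vial from where it was at the start of the episode below 0.015 m); the robot touches nothing.
It fails at once if a vial is lifted off the desk (its underside more than 12 mm up) (height (world z) of any of red_vial, blue_vial, yellow_vial, white_vial above 0.012 m).
It fails at once if a vial is toppled (more than 0.5 rad) (angle between any of red_vial, blue_vial, yellow_vial, white_vial's own z axis and vertical above 0.5 rad).
It fails at once if a vial is pinched, or rammed or jammed hard (more than 15 N between fingers and vial) (contact force between the fingers and red_vial above 15 N or contact force between the fingers and blue_vial above 15 N or contact force between the fingers and yellow_vial above 15 N or contact force between the fingers and white_vial above 15 N).
It fails at once if the white-capped vial is moved more than 15 mm (distance of white_vial from where it was at the start of the episode above 0.015 m).
It fails at once if another thing on the desk is moved more than 20 mm (distance of any of keys, pen, blister, highlighter from where it was at the start of the episode above 0.02 m).
It also fails if it takes over 72 s, if anything falls off the work surface, if the arm or the gripper's body presses on something with over 40 N, if the wrist force passes 120 N, or if a joint passes its speed limit or range.

### The arm

A 6-joint arm with a two-finger parallel gripper is mounted at the origin on a cart in front of the work surface, level with it; the furniture and walls round the work are solid. World frame = base frame: x ahead of the robot, y to its left, z up, the work surface at z = 0. Lengths are in mm, angles in degrees, forces in N, time in s.
With the tool pointing down it reaches from about 325 to 925 mm from the base axis. Payload 3.1 kg.
Tool frame: the origin (TCP) lies at the very end of the fingers, on their centre line; the grasp point (between the pads) lies grasp_offset behind it (grasp_offset is the distance from the TCP to the grasp point, in mm); z points along the fingers, y is the line along which they close (so a half turn about z gives the same grasp; the last joint's range is limited). The gripper opens to 85 mm and grips with 20 to 120 N. Pads are 22 mm wide; open, the fingers measure 114 mm over their backs; the gripper's body (76 mm by 85 mm) begins 54 mm behind the grasp point. The pads swing forward as they close: fully open they stand 13 mm farther back than shut.
Start: joints at [-78.85, 12.427, 92.441, -0, 75.132, -6.429], TCP at [188.777, -595.821, 231.3] pointing down, gripper open.
Joint ranges: [-157.48, 157.48], [-44.54, 120.13], [17.64, 146.25], [-64.5, 244.5], [7.68, 150.69], [-147.95, 147.95]. Speed limits (degrees/s): [159.86, 159.86, 180, 180, 180, 180].

### API

Orientations are given as [roll, pitch, yaw] about the fixed x, y, z axes, in that order (R = Rz(yaw) Ry(pitch) Rx(roll)).
In Python, from station import * gives the robot as it stands. Calls block until the motion is done:
- goto(position, orientation): joint-space move of the TCP to a pose.
- move_l(position, attitude=None, speed=150): straight line of the TCP; attitude=None keeps the orientation; speed is the mean speed in mm/s.
- move_j(angles): joint-space move.
- grip(opening, squeeze=None): finger opening in mm; squeeze is the grip in N (None keeps the last); returns when the fingers have stopped.
- wait(seconds).
- solve_ik(position, orientation): joint angles nearest the present ones, or None.
- get_obs(): the state.
- get_image(name): name is "scene" or "top" or "wrist"; returns the picture (384x512x3 uint8, red, green, blue); there is no depth.
- get_calibration(name): a dict with "fx", "fy", "cx", "cy" (pixels), "D" ([k1, k2, p1, p2, k3] as OpenCV has them; the pictures are not rectified), "R" (3x3) and "t" (3): a world point X has camera coordinates R X + t; the wrist camera has in their place "mount" (4x4, takes a point from camera to tool coordinates, whose origin is the TCP and whose axes are the flange's). Camera axes: x right, y down, z forward; pixel columns grow to the right and rows downward; lengths in mm; the calibration is good to about 2 mm. A picture is of the moment at which its call begins: read the wrist's pose just before it. get_calibration takes no time and is no camera call.
A pose or a line that the arm cannot do raises Unreachable and nothing moves.
- sign_off(): hands the job in; it is judged then, once.
Trained networks look in the newest picture that a camera, given by its name, has taken for a name from the list of things; names that differ only in an ending like _2 or _b are one class to them, and where a whole thing is asked for, a point or a joint stands for the part that bears it (a point fixed in the world has none). Each returns a list of dicts, best first, with "score" (0 to 1); they miss things now and then, are a little off and sometimes report something else, mostly with a low value. They report only what shows in the picture. A call takes as long as a camera call. They do not tell look-alikes from the thing itself.
- spot_in(name, camera): "extent" ([centre column, centre row, width, height] in pixels, round what is visible of it).
- regions_of(name, camera): "region" (384x512 bool, what is visible of it) and "extent" ([centre column, centre row, width, height] in pixels, round what is visible of it).
The state is a dict: "t": time; "joint_pos": joint angles; "qvel": joint speeds; "effort": joint torques, N m; "tcp_pos": TCP position; "ee_rot": TCP orientation; "wrist_force": force on the tool from outside, world axes, zero at the start; "moment": the same for the moment, N m; "grip_width": finger opening in mm; "grip_force": force on a finger pad.
Only numpy, scipy, OpenCV 4.12 (cv2) and the standard library are available. Lean on these libraries where they do the work, as an engineer would, in place of code of your own. Each camera call takes 0.05 s, during which the arm holds its last target. There are 200 camera calls.

## Working session

There is one attempt and no reset: what is moved stays moved. The work goes in short steps, each a Python script; the robot and the scene stay as the last script left them, time stands still between calls to the robot, and variables do not carry over. Pictures are saved under pics/ and viewed, at most 10 in all, crops included, and the job is handed in when it is done.

```bash
mkdir -p pics; ls
python3 - <<'E'
from station import *
import cv2,numpy as np
for n in("scene","top"):
    im=get_image(n); cv2.imwrite(f"pics/{n}0.png",im[:,:,::-1])
    c=get_calibration(n); R=np.array(c["R"]);print(n,c["fx"],c["cx"],c["cy"],c["D"],"cam at",-R.T@np.array(c["t"]),R.round(2).tolist())
    for k in("red_vial","blue_vial","yellow_vial","white_vial","vial_bay","keys","highlighter","pen","blister"):
        print(k,[(round(d["score"],2),np.round(d["extent"]).tolist()) for d in spot_in(k,n)][:5])
print(get_obs())
E
```

```text
pics
scene 477.2669901363184 261.1881648103895 190.01950668029718 [0.06835705 0.         0.         0.         0.        ] cam at [564.80923562 777.32425348 685.35771676] [[-1.0, 0.07, 0.02], [0.02, 0.53, -0.85], [-0.07, -0.84, -0.53]]
red_vial [(0.63, [219.0, 217.0, 12.0, 21.0])]
blue_vial [(0.6, [245.0, 213.0, 9.0, 18.0]), (0.54, [193.0, 205.0, 8.0, 18.0])]
yellow_vial [(0.44, [268.0, 214.0, 13.0, 16.0])]
white_vial [(0.7, [299.0, 216.0, 10.0, 18.0])]
vial_bay [(0.69, [253.0, 183.0, 74.0, 35.0])]
keys [(0.66, [312.0, 267.0, 50.0, 35.0]), (0.31, [268.0, 216.0, 11.0, 18.0])]
highlighter [(0.51, [238.0, 142.0, 23.0, 16.0])]
pen []
blister [(0.66, [314.0, 163.0, 28.0, 12.0])]
top 349.87358705500026 252.83457575941773 190.9550923646359 [-0.0103306  0.         0.         0.         0.       ] cam at [ 414.83870496 -251.23236714 1074.40907484] [[-0.02, -1.0, -0.01], [-1.0, 0.02, -0.04], [0.04, 0.01, -1.0]]
red_vial [(0.52, [259.0, 243.0, 41.0, 7.0])]
blue_vial [(0.53, [238.0, 126.0, 10.0, 6.0])]
yellow_vial [(0.6, [227.0, 188.0, 15.0, 8.0])]
white_vial [(0.57, [218.0, 215.0, 10.0, 8.0]), 
[... 272 characters left out ...]
 171.0, 3.0, 13.0])]
{'t': 1.0, 'joint_pos': array([-7.88508940e+01,  1.24263357e+01,  9.24414098e+01, -2.31248510e-05,
        7.51325429e+01, -6.42699648e+00]), 'qvel': array([-0.02760357, -0.02544347,  0.00823003, -0.04652011, -0.03340263,
       -0.10765767]), 'effort': array([-3.14612771e-04, -3.96902096e+01, -3.04265785e+01, -3.77446298e-06,
        6.91946079e-04, -8.83382626e-06]), 'tcp_pos': array([ 188.77142761, -595.81701259,  231.308737  ]), 'ee_rot': array([-1.79999711e+02, -1.00703202e-05,  1.75761085e+01]), 'wrist_force': array([-0.09353701,  0.42683839, -0.35038548]), 'moment': array([ 0.00355716, -0.0290798 , -0.04870658]), 'grip_force': 0.0, 'grip_width': 85.43454888406036}
```

Run:
```python
import cv2,numpy as np
a=cv2.imread("pics/scene0.png")[130:300,150:350]; b=cv2.imread("pics/top0.png")[100:270,140:390]
a=cv2.resize(a,None,fx=3.5,fy=3.5,interpolation=cv2.INTER_CUBIC);b=cv2.resize(b,None,fx=3.2,fy=3.2,interpolation=cv2.INTER_CUBIC)
cv2.imwrite("pics/sceneC.png",a);cv2.imwrite("pics/topC.png",b)
```

```text
(no output)
```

View pics/sceneC.png

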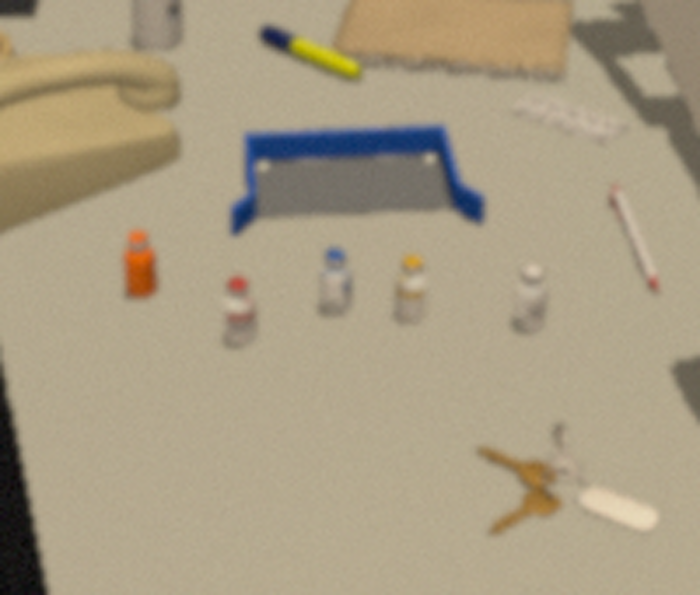

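View pics/topC.png

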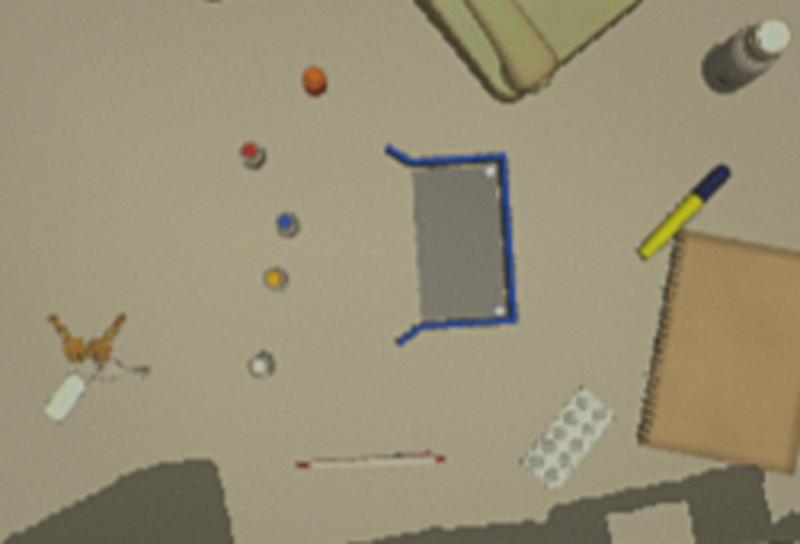

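Scene crop: the row is red (239,312), blue (335,283), yellow (411,290) and white (529,298). The orange decoy is at (140,265) and the bay opens toward the vials. Top crop: the caps are red (249,150), blue (286,222), yellow (274,278) and white (262,366), with the inlay between (413,165) and (510,322). Next I triangulate the caps and locate the bay.

```bash
cat > h.py <<'E'
import cv2,numpy as np
from station import *
def cal(n):
    c=get_calibration(n);K=np.array([[c["fx"],0,c["cx"]],[0,c["fy"],c["cy"]],[0,0,1.]])
    return K,np.array(c["D"],float),np.array(c["R"]),np.array(c["t"]).reshape(3,1)
def und(n,p):
    K,D,R,t=cal(n);return cv2.undistortPoints(np.array(p,float).reshape(-1,1,2),K,D).reshape(-1,2)
def onz(n,p,z):
    K,D,R,t=cal(n);u=und(n,p);C=(-R.T@t).ravel();d=np.c_[u,np.ones(len(u))]@R
    return C+d*((z-C[2])/d[:,2])[:,None]
def tri(p,q):
    P=[np.hstack(cal(n)[2:]) for n in("scene","top")]
    X=cv2.triangulatePoints(P[0],P[1],und("scene",p).T,und("top",q).T);return (X[:3]/X[3]).T
def cap(im,px,kind,r=6):
    """weighted centroid of cap colour near px"""
    x0,y0=int(round(px[0])),int(round(px[1]));w=im[y0-r:y0+r+1,x0-r:x0+r+1].astype(float)
    R,G,B=w[...,0],w[...,1],w[...,2]
    s={"red":R-np.maximum(G,B),"blue":B-R,"yellow":(R+G)/2-B,"white":np.minimum(np.minimum(R,G),B)}[kind]
    s=s-np.median(s);s=np.clip(s-0.45*s.max(),0,None)
    n,l,st,c=cv2.connectedComponentsWithStats((s>0).astype(np.uint8));k=l[np.unravel_index(s.argmax(),s.shape)]
    s=s*(l==k);yy,xx=np.mgrid[-r:r+1,-r:r+1]
    return np.array([x0+(s*xx).sum()/s.sum(),y0+(s*yy).sum()/s.sum()])
E
python3 - <<'E'
from h import *
S,T=[cv2.imread(f"pics/{n}0.png")[:,:,::-1] for n in("scene","top")]
s={"red":(239,287),"blue":(335,258),"yellow":(412,263),"white":(533,271)}
t={"red":(249,151),"blue":(286,222),"yellow":(274,278),"white":(261,366)}
for k in s:
    p=cap(S,np.array(s[k])/3.5+(150,130),k,4);q=cap(T,np.array(t[k])/3.2+(140,100),k,4)
    print(k,p.round(1),q.round(1),"tri",tri(p,q).round(1),"top@44",onz("top",q,44).round(1),"sc@43",onz("scene",p,43).round(1))
# bay: blue mask in top; wall-top outline
m=((T[...,2].astype(int)-T[...,0])>40).astype(np.uint8);m[:, :255]=0;m[:,:][:,310:]=0;m[:140]=0;m[215:]=0
c=np.argwhere(m)[:,::-1].astype(np.int32);print(len(c));r=cv2.minAreaRect(c);b=cv2.boxPoints(r);print(b.round(1))
# scene view: floor-inlay corners by hand
fs=np.array([(253,217),(257,165),(436,155),(453,208)])/3.5+(150,130)
ft=np.array([(413,168),(492,165),(505,313),(420,322)])/3.2+(140,100)
print("floor scene",onz("scene",fs,0).round(1).tolist());print("floor top",onz("top",ft,0).round(1).tolist())
ws=np.array([(247,134),(444,127)])/3.5+(150,130);wt=np.array([(505,154),(516,320)])/3.2+(140,100)
print("back outer top corners tri",tri(ws,wt).round(1).tolist(),onz("top",wt,25).round(1).tolist())
w=(m*255)[140:215,250:315];cv2.imwrite("pics/m.png",cv2.resize(w,None,fx=8,fy=8,interpolation=0))
for col in (275,280,285,290,295): print(col,np.flatnonzero(m[:,col]),end=" ")
for row in (155,165,175,185,195): print(row,np.flatnonzero(m[row]),end=" ")
E
```

```text
red [217.5 210.7] [217.6 146.6] tri [[ 591.9 -143.8   46.8]] top@44 [[ 592.  -143.5   44. ]] sc@43 [[ 592.4 -149.3   43. ]]
blue [245.4 202.4] [228.6 168.8] tri [[ 525.5 -175.4   46.8]] top@44 [[ 525.4 -175.1   44. ]] sc@43 [[ 525.7 -181.2   43. ]]
yellow [267.4 204.2] [225.  186.7] tri [[ 473.1 -164.2   47.4]] top@44 [[ 472.7 -163.8   44. ]] sc@43 [[ 473.  -170.8   43. ]]
white [302.  206.8] [220.4 214. ] tri [[ 392.5 -149.8   47.5]] top@44 [[ 392.4 -149.4   44. ]] sc@43 [[ 391.3 -156.3   43. ]]
225
[[260.9 146. ]
 [297.4 143.6]
 [301.4 204.6]
 [265.  207. ]]
floor scene [[582.3, -297.9, 0.0], [579.0, -375.0, 0.0], [434.3, -384.7, 0.0], [428.7, -303.9, 0.0]]
floor top [[578.6, -297.6, 0.0], [580.2, -373.8, 0.0], [437.3, -383.3, 0.0], [429.9, -301.6, 0.0]]
back outer top corners tri [[586.5, -383.6, 23.9], [429.0, -390.5, 22.7]] [[586.6, -383.4, 25.0], [430.0, -390.4, 25.0]]
275 [149 150 201 202] 280 [149 150 201] 285 [149 150 200 201] 290 [148 149 200 201] 295 [148 149 200] 155 [297 298] 165 [297 298] 175 [298 299] 185 [299 300] 195 [299 300]
```

Heights come out at 47 mm for the caps and about 24 mm for the walls, as they should. The bay origin is about (504.5, -298), with +x at about -87.7°. I push yellow first, as a test.

```bash
cat >> h.py <<'E'
a0=np.radians(-87.7);O=np.array([504.5,-298.]);RB=np.array([[np.cos(a0),-np.sin(a0)],[np.sin(a0),np.cos(a0)]])
b2w=lambda p:O+RB@np.array(p,float)
w2b=lambda p:RB.T@(np.array(p,float)[:2]-O)
OFF=20.2;ZP=8
def push(v,g,back=28):
    """v,g: vial centre and goal, bay frame mm"""
    v,g=np.array(v,float),np.array(g,float);d=(g-v)/np.linalg.norm(g-v)
    yaw=np.degrees(np.arctan2(*(RB@d)[::-1]))+180
    A=[180,0,(yaw+180)%360-180]
    at=lambda p,z:[*b2w(p),z]
    s=v-d*(OFF+back);e=g-d*OFF
    goto(at(s,110),A);move_l(at(s,ZP),A,120)
    move_l(at(v-d*OFF,ZP),A,35)
    f0=get_obs()["wrist_force"];move_l(at(e,ZP),A,60)
    o=get_obs();print("end",o["t"],o["tcp_pos"].round(1),(o["wrist_force"]-f0).round(2),o["grip_width"])
    wait(.2);move_l(at(e-d*40,ZP),A,120);move_l(at(e-d*40,110),A,200)
V={"red":w2b((591.9,-143.8)),"blue":w2b((525.5,-175.4)),"yellow":w2b((473.1,-164.2)),"white":w2b((392.5,-149.8))}
def look(tag):
    for n in("scene","top"): cv2.imwrite(f"pics/{n}{tag}.png",get_image(n)[:,:,::-1])
    a=cv2.imread(f"pics/scene{tag}.png")[150:250,180:320];b=cv2.imread(f"pics/top{tag}.png")[120:240,190:310]
    cv2.imwrite(f"pics/both{tag}.png",np.hstack([cv2.resize(a,(560,400),interpolation=2)[:,:420],cv2.resize(b,(380,400),interpolation=2)]))
E
python3 - <<'E'
from h import *
for k in V: print(k,V[k].round(1))
grip(12,20)
push(V["yellow"],(45,-40))
look("1")
E
```

```text
red [-150.6   93.5]
blue [-121.7   25.9]
yellow [-135.  -26.]
white [-152.6 -106. ]
end 8.85 [ 467.1 -324.3    8. ] [-0.6   0.15  0.22] 12.020396113915153
```

View pics/both1.png

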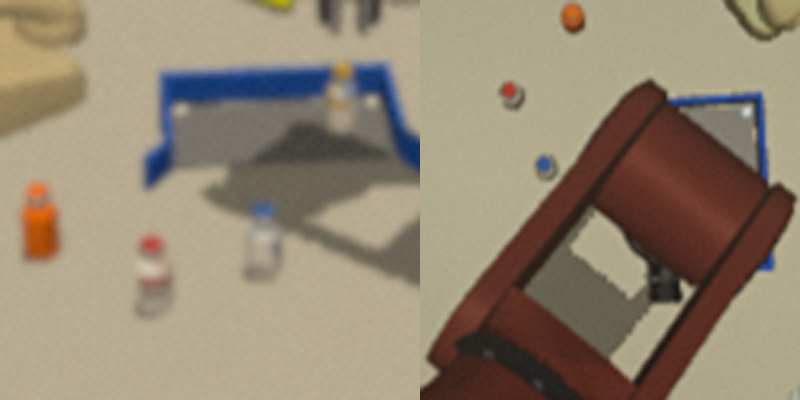

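In the left panel, yellow stands upright inside the bay with its cap at (343,70). Blue at (265,215) and red at (150,245) haven't moved. Next is blue, then red in two legs.

Run:
```python
from h import *
S=cv2.imread("pics/scene1.png")[:,:,::-1]
print("yellow",w2b(onz("scene",cap(S,(265.7,167.5),"yellow",4),47)[0]).round(1))
push(V["blue"],(45,0))
push(V["red"],(-50,42))
look("2")
```

```text
yellow [ 45.5 -41.4]
end 15.9167 [ 508.6 -322.8    8. ] [ 0.52  0.66 -0.47] 12.09654529553102
end 22.0833 [ 553.  -227.8    8. ] [ 0.19 -0.71 -1.01] 11.890976671906179
```

View pics/both2.png

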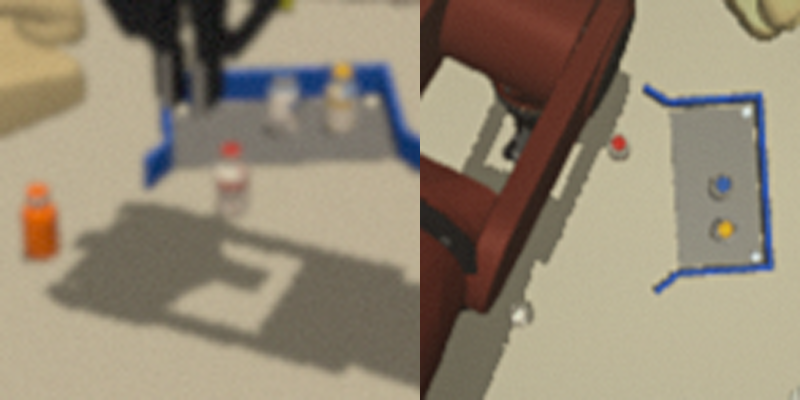

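Blue (722,185) and yellow (725,230) stand in the bay. Red is just short of the mouth at (618,145), and white (520,315) hasn't moved.

Run:
```python
from h import *
T=cv2.imread("pics/top2.png")[:,:,::-1]
r=w2b(onz("top",cap(T,(252.5,162.9),"red",4),47)[0]);b=w2b(onz("top",cap(T,(285.4,175.5),"blue",4),47)[0]);print("red",r.round(1),"blue",b.round(1))
assert np.hypot(*(r-(-50,42)))<8
push(r,(45,42))
goto([330,-200,250],[180,0,92]);look("3")
T=cv2.imread("pics/top3.png")[:,:,::-1]
for k,p in(("red",(45,42)),("blue",(45,0)),("yellow",(45,-40)),("white",V["white"])):
    K,D,R,t=cal("top");px=cv2.projectPoints(np.array([[*b2w(p),47]]),cv2.Rodrigues(R)[0],t,K,D)[0].ravel()
    print(k,w2b(onz("top",cap(T,px,k,4),47)[0]).round(1))
```

```text
red [-50.6  40.2] blue [44.3 -1.9]
end 27.7833 [ 547.  -320.8    8. ] [ 0.71 -0.89  0.74] 11.981070849046732
red [44.3 39.8]
blue [44.3 -1.9]
yellow [ 44.  -41.8]
white [-162.9 -100. ]
```

View pics/both3.png

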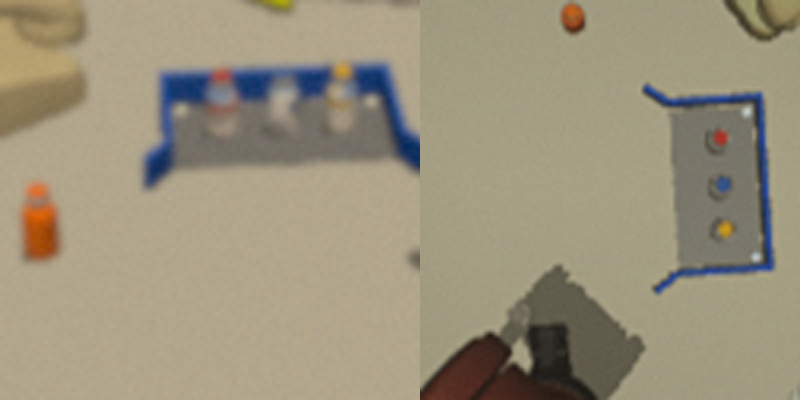

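All three vials stand upright in the bay, at (720,138), (722,185) and (725,230). White is still at (520,315); its odd reading comes from the arm's shadow, since picture 2 had it exactly at its start.

```bash
python3 -c "
from station import *
print(sign_off())"
```

```text
the job is handed in; nothing more can be done
None
```

The job is handed in: the red, blue and yellow vials stand upright inside the bay, about 44 mm past its mouth, and the last clear picture showed the white vial still in its place; no verdict came back.

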